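# Select the third station on the garment conveyor's H-gate lever

## Robot

A 6-joint arm with a two-finger parallel gripper is mounted at the origin on a cart in front of the work surface, level with it; the furniture and walls round the work are solid. World frame = base frame: x ahead of the robot, y to its left, z up, the work surface at z = 0. Lengths are in mm, angles in rad, forces in N, time in s.
With the tool pointing down it reaches from about 350 to 925 mm from the base axis. Payload 6.4 kg.
Tool frame: the origin (TCP) lies midway between the tips of the shut fingers; the grasp point (between the pads) lies 19 mm behind it; z points along the fingers, y is the line along which they close (so a half turn about z gives the same grasp; the last joint's range is limited). The gripper opens to 94 mm and grips with 3 to 60 N. Pads are 16 mm wide; open, the fingers measure 119 mm over their backs; the gripper's body (75 mm by 177 mm) begins 78 mm behind the grasp point.
Start: joints at [-1.491, 0.245, 1.558, -0, 1.339, -0.174], TCP at [163.209, -629.187, 205.455] pointing down, gripper open.
Joint ranges: [-3.13, 3.13], [-1.02, 2.26], [0.13, 2.54], [-0.95, 4.09], [0.21, 2.88], [-2.74, 2.74]. Speed limits (rad/s): [2.57, 2.57, 3.14, 3.14, 3.14, 3.14].

## Interface

Orientations are given as a unit quaternion [w, x, y, z].
In Python, from plant import env gives the robot as it stands.
- The arm moves only by the shell command python3 -m crank 'ROWS'. ROWS is a JSON object of lists of equal length, an entry for each row: "gripper": the finger opening in m, from 0 to 0.094; "delta_pos": the shift along the world's x, y, z in m, a list of three; "rot": the turn, a rotation vector about the world's x, y, z in degrees, a list of three. A call has exactly 10 rows; each row shifts and turns the commanded pose from where the row before left it; what a row does not reach is not made up. A row lasts 1/12 s, in which the tool goes at most 41.7 mm and 7.16 degrees, less where a joint would pass 70% of its speed; a pose out of reach is approached as far as the arm can. A call with a gripper value outside its range is refused whole. The fingers move at their own pace and stop on an object; the grip force is fixed at half the most. Time passes only in rows, so rows that do not move let the fingers close, or fill a call up. It gives the time, the measured TCP pose, the force, the opening and the grip force at its end, in the units of the state.
- env.observe(): the state, without advancing time (a new reading comes with each control period).
- env.snapshot(name): name is "scene" or "top"; returns a dict with "frame" (420x560x3 uint8, red, green, blue), "mtx" (3x3 intrinsics, pixels), "origin" and "attitude" of the camera in the world. Camera axes: x right, y up, looking along -z (the intrinsics and any distortion apply to the point x, -y, -z); pixel columns grow to the right and rows downward; lengths in mm; the calibration is good to about 2 mm. A picture is of the moment at which its call begins. There is no depth.
- env.hand_in(): hands the job in; it is judged then, once.
Trained networks look in a picture, given as the dict that the camera call returned (one of the last four; its "shot" number tells which), for a name from the list of things; names that differ only in an ending like _2 or _b are one class to them, and where a whole thing is asked for, a point or a joint stands for the part that bears it (a point fixed in the world has none). Each returns a list of dicts, best first, with "p" (0 to 1); they miss things now and then, are a little off and sometimes report something else, mostly with a low value. They report only what shows in the picture. A call takes as long as a camera call.
- env.search_frame(picture, target): "xy" ([column, row] in pixels, amid what is visible of it).
- env.place_of(picture, target): "xy" ([column, row] in pixels: a listed point, or the origin of a listed thing).
The state is a dict: "t": time; "joint_positions": joint angles; "joint_vel": joint speeds; "tau": joint torques, N m; "eef_pos": TCP position; "tool_rot": TCP orientation; "contact_force": force on the tool from outside, world axes, zero at the start; "torque": the same for the moment, N m; "grip_width": finger opening in mm; "grasp_force": force on a finger pad.
Only numpy, scipy, OpenCV 4.12 (cv2) and the standard library are available. Lean on these libraries where they do the work, as an engineer would, in place of code of your own. Each camera call takes 0.05 s, during which the arm holds its last target. There are 200 camera calls.

## Task

Switch the garment conveyor to its third station by pushing the red-knobbed selector lever, which stands somewhere in the left-hand slot of its H-shaped gate: bring it to the cross slot in the middle, push it across to the right-hand end, then forward (away from you) until it is fully home in the third slot, the one with three green dots. Only push the lever with the fingertips or the outside of the fingers, gently, never pinching it, and do not let it run into the fourth slot (right, near side, four black dots) on the way. Leave the other things on the counter where they stand and finish with the hand clear.

Things in the scene. Friction and masses are not known exactly. Their poses are not given: they have to be found in the camera images.
- selector: the conveyor selector, fixed to the counter: a grey box 170 (x) x 150 (y) mm, 85 mm high, with an aluminium top plate in which an H is cut. Origin: centre of its underside, on the counter; x points forward (away from the robot, along the slots), y left, z up; turned by up to 0.35 rad. Dots at the slot ends: one black left far (+x), two left near, three green right far, four black right near
- gate (a point): centre of the H-gate, on the plate's top, 85 mm above the counter; axes as selector. Two slots 61 mm long, 17 mm wide, run along x, centred at y = +19 mm (left) and -19 mm (right), joined by a cross slot 19 mm wide at x = 0
- knob (a point): centre of the lever's red ball knob, 38 mm diameter, on a steel stem 10 mm thick. The lever pivots about the selector's centre, 25 mm above its underside; pivot to knob centre 125 mm. In the selector's frame, with a = lever_across, f = lever_fore, the knob is at x = 125 sin(f), y = -125 cos(f) sin(a), z = 25 + 125 cos(f) cos(a) mm
- lever_across (a joint): sideways lean of the lever, rad: -0.31 fully left, +0.31 fully right (towards the selector's -y). It can pass between left and right only while lever_fore is within about 0.07 of 0 (from up to about 0.15 the round stem slips round the corner of the gate). At the start between -0.31 and -0.29
- lever_fore (a joint): fore and aft lean of the lever, rad: +0.36 fully forward (the selector's +x), 0 in the cross slot, -0.36 fully back. It starts anywhere from -0.34 to +0.34. The lever has no spring: friction (about 3 N at the knob, both ways, plus a few N when moved fast) keeps it where it is left
- spool: blue thread spool standing on the counter, 29 mm diameter, 47 mm high; origin under its centre; leave alone
- stamp: rubber stamp standing on the counter, 26 x 40 mm, 67 mm high; origin under its centre; leave alone
- tin: round teal pin tin, 60 mm diameter, 21 mm high; origin under its centre; leave alone
- stapler: black stapler, 33 x 136 mm, 43 mm high; origin under its centre; leave alone
- card_terminal: card terminal, 165 x 72 mm, 46 mm high; origin under its centre; leave alone

How it is judged (in metres and radians):
On the way:
1. the lever is at the right-hand end of the cross slot (value of joint lever_across above 0.2 rad and value of joint lever_fore between -0.13 and 0.13 rad), for 0.1 s.
At the end, for the whole second after the job is handed in: the lever stands at rest fully forward in the third (right far) slot: lever_across above 0.22 rad and lever_fore above 0.29 rad (the stop is at 0.36) (value of joint lever_across above 0.22 rad and value of joint lever_fore above 0.29 rad and velocity of joint lever_fore between -0.05 and 0.05 rad/s); the robot touches nothing.
It fails at once if the lever is pushed back into the fourth slot (lever_across above 0.1 with lever_fore below -0.2) (value of joint lever_across above 0.1 rad and value of joint lever_fore below -0.2 rad).
It fails at once if the lever or its box is pinched or pressed with more than 35 N by the fingers (contact force between the fingers and selector above 35 N).
It fails at once if a bystander (spool, stamp, tin, stapler or card terminal) is moved by more than 30 mm, pushed or lifted (distance of any of spool, stamp, tin, stapler, card_terminal from where it was at the start of the episode above 0.03 m).
It also fails if it takes over 56 s, if anything falls off the work surface, if the arm or the gripper's body presses on something with over 40 N, if the wrist force passes 120 N, or if a joint passes its speed limit or range.

## Working session

There is one attempt and no reset: what is moved stays moved. The work goes in short steps, Python scripts to look and compute and a shell command to move; the robot and the scene stay as the last step left them, time stands still between calls to the robot, and variables do not carry over. Pictures are saved under pics/ and viewed, at most 10 in all, crops included, and the job is handed in when it is done.

```bash
mkdir -p pics; cat > h.py <<'E'
import numpy as np,cv2
from plant import env
from scipy.spatial.transform import Rotation as R
def Rm(a):
    a=np.array(a,float)
    return a if a.shape==(3,3) else R.from_quat(a[[1,2,3,0]]).as_matrix()
def ray(s,xy):
    K=np.array(s['mtx']);d=np.linalg.inv(K)@[xy[0],xy[1],1];d=d*[1,-1,-1]
    return np.array(s['origin'],float),Rm(s['attitude'])@d
def atz(s,xy,z):
    o,d=ray(s,xy);return o+d*(z-o[2])/d[2]
def proj(s,p):
    c=Rm(s['attitude']).T@(np.array(p,float)-s['origin']);c=c*[1,-1,-1];q=np.array(s['mtx'])@c;return q[:2]/q[2]
E
python3 - <<'E'
from h import *
for n in ['scene','top']:
    s=env.snapshot(n);cv2.imwrite(f'pics/{n}0.png',s['frame'][:,:,::-1])
    print(n,{k:(np.round(v,3).tolist() if k!='frame' else 0) for k,v in s.items() if k not in('frame','name','shot')}, s.keys())
    for t,z in [('selector',0),('gate',85),('knob',147),('spool',0),('stamp',0),('tin',0),('stapler',0),('card_terminal',0)]:
        for r in env.place_of(s,t)[:2]: print(t,np.round(r['xy'],1),round(r['p'],2),atz(s,r['xy'],z).round(0))
print(env.observe())
E
```

```text
scene {'mtx': [[394.309, 0.0, 277.981], [0.0, 394.309, 205.652], [0.0, 0.0, 1.0]], 'origin': [161.565, 595.994, 843.116], 'attitude': [-0.256, -0.116, 0.369, 0.886]} dict_keys(['frame', 'mtx', 'origin', 'attitude', 'shot'])
selector [289.2 221.2] 0.61 [572. -80.   0.]
gate [284.8 201.4] 0.55 [580. -70.  85.]
knob [287.9 197.9] 0.76 [546. -30. 147.]
spool [241.1 238.7] 0.63 [652.  49.   0.]
stamp [340.  204.4] 0.75 [ 477. -221.    0.]
tin [266.5 270.3] 0.59 [530. 101.   0.]
stapler [265.1 179.5] 0.65 [ 736. -198.   -0.]
card_terminal [316.4 162.5] 0.67 [ 636. -364.    0.]
top {'mtx': [[452.473, 0.0, 286.332], [0.0, 452.473, 204.462], [0.0, 0.0, 1.0]], 'origin': [474.726, -31.409, 1400.626], 'attitude': [0.712, 0.034, -0.025, -0.701]} dict_keys(['frame', 'mtx', 'origin', 'attitude', 'shot'])
selector [306.5 214. ] 0.91 [563. -74.   0.]
gate [302.1 211.5] 0.72 [565. -59.  85.]
knob [305.3 209.8] 0.58 [565. -66. 147.]
spool [265.9 188.3] 0.52 [641.  53.   0.]
stamp [351.4 244.3] 0.56 [ 472. -214.    0.]
stamp [302.9 211.4] 0.3 [571. -63.   0.]
tin [248.6 220.2] 0.8 [541. 105.   0.]
card_terminal [394.1 189.6] 0.7 [ 643. -345.    0.]
{'t': 0.9, 'joint_positions': array([-1.49109239e+00,  2.45109685e-01,  1.55777240e+00,  2.12169331e-05,
        1.33868512e+00, -1.74099228e-01]), 'joint_vel': array([-0.00056949,  0.00157741, -0.0006219 , -0.00127736,  0.00121394,
        0.00168787]), 'tau': array([ 9.15711789e-04, -4.15826476e+01, -3.14878786e+01,  6.85177906e-02,
        2.88428745e-02, -1.55352328e-06]), 'eef_pos': array([ 163.22076508, -629.20214202,  205.46391209]), 'tool_rot': array([1.31999494e-05, 9.91959103e-01, 1.26558834e-01, 9.71204961e-06]), 'contact_force': array([-0.44129933, -0.06323878,  1.04140777]), 'torque': array([-0.01256291, -0.06447216, -0.00785901]), 'grasp_force': 0.0, 'grip_width': 94.18209636622001}
```

View pics/scene0.png

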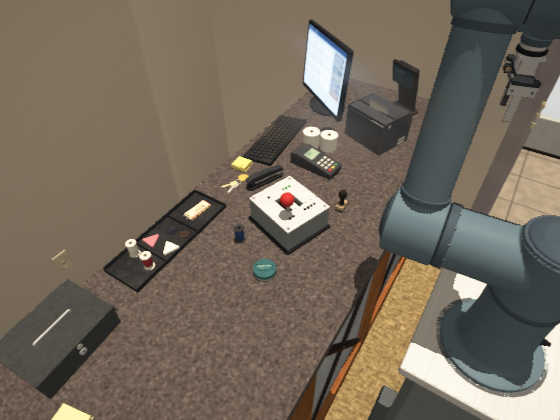

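View pics/top0.png

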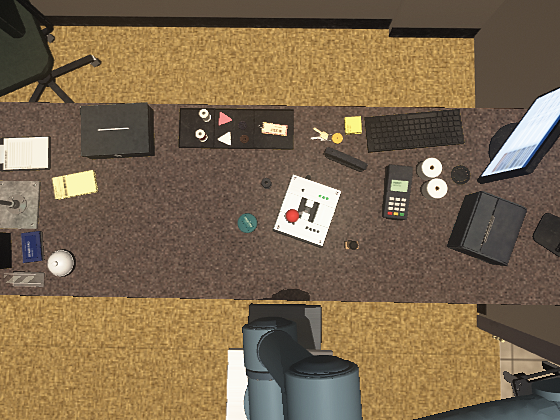

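The scene view shows the selector at about (289,210) with the red knob at (287,200). In the top view the plate is centred near (309,210), turned clockwise, with the knob at (292,216) in the left slot's near half. The network's knob point in the top view is off, so I'll use colour.

```bash
cat >> h.py <<'E'
from scipy.optimize import least_squares
def red(s):
    f=s['frame'].astype(int);m=((f[:,:,0]>110)&(f[:,:,1]<70)&(f[:,:,2]<70)).astype(np.uint8)
    n,l,st,c=cv2.connectedComponentsWithStats(m)
    return [(c[i],st[i,4]) for i in range(1,n) if st[i,4]>25]
def knob(sel,a,f):
    p=np.array([125*np.sin(f),-125*np.cos(f)*np.sin(a),25+125*np.cos(f)*np.cos(a)])
    return np.r_[sel[:2],0]+R.from_euler('z',sel[2]).apply(p)
E
python3 - <<'E'
from h import *
t=env.snapshot('top');c=env.snapshot('scene')
f=t['frame'].astype(int)
m=((f.min(2)>125)).astype(np.uint8);m[:, :262]=0;m[:,350:]=0;m[:165]=0;m[255:]=0
m=cv2.morphologyEx(m,cv2.MORPH_CLOSE,np.ones((9,9)))
n,l,st,_=cv2.connectedComponentsWithStats(m);i=1+st[1:,4].argmax();print(st[i])
ct=max(cv2.findContours((l==i).astype(np.uint8),0,1)[0],key=cv2.contourArea)
q=cv2.boxPoints(cv2.minAreaRect(ct));w=np.array([atz(t,p,85) for p in q])[:,:2];print(q,w.round(1))
print('centre',w.mean(0),[ (np.linalg.norm(d).round(1),np.arctan2(d[1],d[0]).round(3)) for d in np.diff(w,axis=0)])
for s in(t,c):print(red(s))
d={}
for nme,s in(('t',t),('c',c)):
    v=cv2.resize(s['frame'][160:260,225:345] if nme=='c' else s['frame'][165:255,260:360],None,fx=4,fy=4,interpolation=2);d[nme]=cv2.resize(v,(400,400))
cv2.imwrite('pics/crop.png',np.hstack([d['t'],d['c']])[:,:,::-1])
def tri(a,b):
    A=[];B=[]
    for s,x in((t,a),(c,b)):
        o,e=ray(s,x);e/=np.linalg.norm(e);P=np.eye(3)-np.outer(e,e);A.append(P);B.append(P@o)
    p=np.linalg.lstsq(np.vstack(A),np.hstack(B),rcond=None)[0];return p,proj(t,p)-a,proj(c,p)-b
rt=min(red(t),key=lambda r:np.hypot(*(r[0]-[292,216])))[0];rc=min(red(c),key=lambda r:np.hypot(*(r[0]-[287,200])))[0]
print(tri(rt,rc))
E
```

```text
[ 273  174   68   72 2882]
[[272.87524 228.35634]
 [292.0824  173.47884]
 [341.30292 190.70601]
 [322.09576 245.58351]] [[ 514.2   25.5]
 [ 676.   -27.8]
 [ 627.3 -172.3]
 [ 466.7 -117.9]]
centre [571.0572232  -73.10743821] [(np.float64(170.3), np.float64(-0.318)), (np.float64(152.5), np.float64(-1.896)), (np.float64(169.5), np.float64(2.815))]
[(array([291.0212766 , 215.06382979]), np.int32(47))]
[(array([286.92622951, 199.90983607]), np.int32(122))]
(array([548.97207291, -27.56721026, 140.78715565]), array([0.26841939, 0.50919712]), array([-0.6213101 , -0.04633736]))
```

View pics/crop.png

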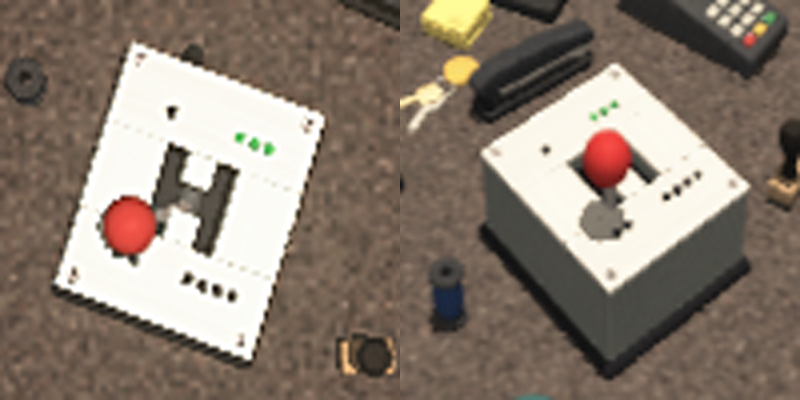

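Measured: plate centre (571, −73), size 170×152 (matches), yaw −0.32. The knob is at about (−35, +36, 140) in the selector frame, so f ≈ −0.285 and a ≈ −0.30, which is consistent. Next I move high with the fingers shut, to a point behind the knob.

```bash
python3 -m crank '{"gripper":[0,0,0,0,0,0,0,0,0,0],"delta_pos":[[0.017,0.031,0],[0.017,0.031,0],[0.017,0.031,0],[0.017,0.031,0],[0.017,0.031,0],[0.017,0.031,0],[0.017,0.031,0],[0.017,0.031,0],[0.017,0.031,0],[0.017,0.031,0]],"rot":[[0,0,-1.7],[0,0,-1.7],[0,0,-1.7],[0,0,-1.7],[0,0,-1.7],[0,0,-1.7],[0,0,-1.7],[0,0,-1.7],[0,0,-1.7],[0,0,-1.7]]}'
python3 -m crank '{"gripper":[0,0,0,0,0,0,0,0,0,0],"delta_pos":[[0.017,0.031,0],[0.017,0.031,0],[0.017,0.031,0],[0.017,0.031,0],[0.017,0.031,0],[0.017,0.031,0],[0.017,0.031,0],[0.017,0.031,0],[0.017,0.031,0],[0.014,0.028,0]],"rot":[[0,0,-1.6],[0,0,-1.6],[0,0,-1.6],[0,0,-1.6],[0,0,-1.6],[0,0,-1.6],[0,0,-1.6],[0,0,-1.6],[0,0,-1.6],[0,0,-1.6]]}'
cat >> h.py <<'E'
S=[571,-73,-.32]
def rep(seg=True):
    o=env.observe();p=o['eef_pos'];x=Rm(o['tool_rot'])[:,0]
    print('t',o['t'],'tcp',p.round(1),'sel',R.from_euler('z',-S[2]).apply(p-[S[0],S[1],0]).round(1),'yaw',np.arctan2(x[1],x[0]).round(3),'j',o['joint_positions'].round(2),'F',o['contact_force'].round(1),'w',round(o['grip_width'],1))
def lever(save=None):
    pts=[]
    for n in('top','scene'):
        s=env.snapshot(n);f=s['frame'].astype(int)
        m=((f[:,:,0]>80)&(f[:,:,0]>2.2*f[:,:,1])&(f[:,:,0]>2.2*f[:,:,2])).astype(np.uint8)
        k,l,st,c=cv2.connectedComponentsWithStats(m)
        pr=proj(s,[S[0],S[1],140])
        b=[i for i in range(1,k) if st[i,4]>15 and np.hypot(*(c[i]-pr))<40]
        if b:
            i=max(b,key=lambda i:st[i,4]);pts.append((s,st[i,:2]+(st[i,2:4]-1)/2));print(n,pts[-1][1],st[i])
        if save: cv2.imwrite(f'pics/{save}_{n}.png',cv2.resize(f.astype(np.uint8)[140:270,220:380],None,fx=4,fy=4)[:,:,::-1])
    r=least_squares(lambda v:np.hstack([proj(s,knob(S,*v))-x for s,x in pts]),[0,0])
    print('across,fore',r.x.round(3),'res',r.fun.round(2),'knob',knob(S,*r.x).round(1))
E
python3 - <<'E'
from h import *
rep();lever()
E
```

```text
t: 1.83
eef_pos: [333.7, -317.7, 205.7]
tool_rot: [0.0, 1.0, -0.022, 0.0]
contact_force: [0.2, -0.6, -0.5]
grip_width: 31.1
grasp_force: 0.0
t: 2.67
eef_pos: [501.0, -10.2, 205.8]
tool_rot: [-0.0, 0.987, -0.161, 0.0]
contact_force: [0.7, -0.5, -0.7]
grip_width: 0.5
grasp_force: 0.0
t 2.6667 tcp [501.  -10.2 205.8] sel [-86.2  37.6 205.8] yaw -0.323 j [-0.25 -0.11  1.93  0.    1.32  1.65] F [ 0.7 -0.5 -0.7] w 0.5
top [293.  211.5] [288 209  11   6  35]
scene [286.5 199.5] [280 193  14  14 147]
across,fore [-0.291 -0.231] res [-0.48  2.   -1.43 -1.43] knob [554.8 -30.9 141.6]
```

```bash
python3 -m crank '{"gripper":[0,0,0,0,0,0,0,0,0,0],"delta_pos":[[0,0,-0.016],[0,0,-0.016],[0,0,-0.016],[0,0,-0.016],[0,0,-0.014],[0.0047,-0.0016,0],[0.0047,-0.0016,0],[0.0047,-0.0016,0],[0.0047,-0.0016,0],[0,0,0]],"rot":[[0,0,0],[0,0,0],[0,0,0],[0,0,0],[0,0,0],[0,0,0],[0,0,0],[0,0,0],[0,0,0],[0,0,0]]}'
python3 -m crank '{"gripper":[0,0,0,0,0,0,0,0,0,0],"delta_pos":[[0.0038,-0.0013,0],[0.0038,-0.0013,0],[0.0038,-0.0013,0],[0.0038,-0.0013,0],[0.0038,-0.0013,0],[0.0038,-0.0013,0],[0.0028,-0.0009,0],[0.0028,-0.0009,0],[0,0,0],[0,0,0]],"rot":[[0,0,0],[0,0,0],[0,0,0],[0,0,0],[0,0,0],[0,0,0],[0,0,0],[0,0,0],[0,0,0],[0,0,0]]}'
python3 - <<'E'
from h import *
rep();lever('a')
E
```

```text
t: 3.6
eef_pos: [520.8, -19.4, 128.8]
tool_rot: [0.0, 0.987, -0.161, 0.001]
contact_force: [-0.4, 1.0, -1.3]
grip_width: 0.8
grasp_force: 0.0
t: 4.43
eef_pos: [547.8, -28.3, 127.4]
tool_rot: [0.0, 0.987, -0.16, 0.0]
contact_force: [-1.3, 0.5, 0.6]
grip_width: 0.7
grasp_force: 0.8
t 4.4333 tcp [547.8 -28.3 127.4] sel [-36.1  35.1 127.4] yaw -0.322 j [-0.26  0.09  1.88 -0.    1.17  1.63] F [-1.3  0.5  0.6] w 0.7
scene [277.  193.5] [274 187   7  14  70]
across,fore [-0.334 -0.024] res [0. 0.] knob [581.1 -33.2 143.1]
```

View pics/a_scene.png

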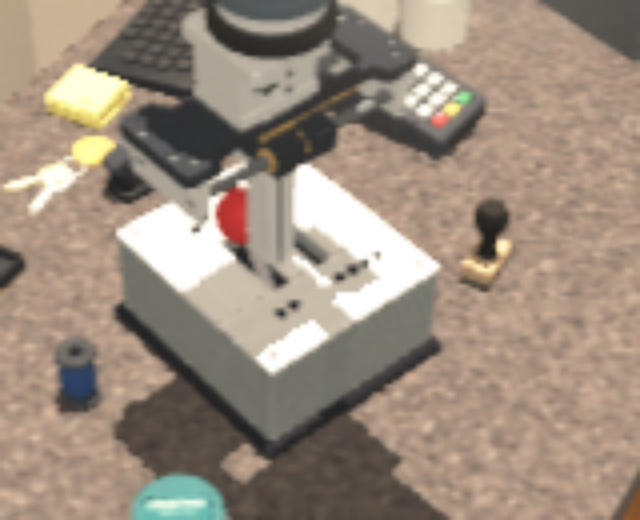

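The finger is behind the knob and partly hides it at (236,217). The estimate is knob x ≈ −9. I push 8 mm more, then back off, go up and look.

```bash
python3 -m crank '{"gripper":[0,0,0,0,0,0,0,0,0,0],"delta_pos":[[0.0019,-0.0006,0],[0.0019,-0.0006,0],[0.0019,-0.0006,0],[0.0019,-0.0006,0],[0,0,0],[0,0,0],[-0.015,0.005,0],[-0.015,0.005,0],[-0.015,0.005,0],[0,0,0.015]],"rot":[[0,0,0],[0,0,0],[0,0,0],[0,0,0],[0,0,0],[0,0,0],[0,0,0],[0,0,0],[0,0,0],[0,0,0]]}'
python3 -m crank '{"gripper":[0,0,0,0,0,0,0,0,0,0],"delta_pos":[[0,0,0.02],[0,0,0.02],[0,0,0.02],[0,0.03,0],[0,0.03,0],[0,0.03,0],[0,0.03,0],[0,0,0],[0,0,0],[0,0,0]],"rot":[[0,0,0],[0,0,0],[0,0,0],[0,0,0],[0,0,0],[0,0,0],[0,0,0],[0,0,0],[0,0,0],[0,0,0]]}'
python3 - <<'E'
from h import *
rep();lever('b')
E
```

```text
t: 5.37
eef_pos: [506.2, -14.6, 139.1]
tool_rot: [-0.0, 0.987, -0.16, -0.003]
contact_force: [-0.6, 0.4, -0.9]
grip_width: 0.5
grasp_force: 0.0
t: 6.2
eef_pos: [510.3, 103.9, 202.4]
tool_rot: [0.0, 0.987, -0.16, 0.0]
contact_force: [-0.3, 0.0, 0.5]
grip_width: 0.1
grasp_force: 0.0
t 6.2 tcp [510.3 103.9 202.4] sel [-113.3  148.8  202.4] yaw -0.322 j [-0.02 -0.06  1.89 -0.    1.31  1.88] F [-0.3  0.   0.5] w 0.1
top [295. 204.] [289 198  13  13 131]
scene [281.  195.5] [278 193   7   6  26]
across,fore [-0.301 -0.063] res [-0.75  2.18 -1.64 -1.97] knob [575.1 -35.4 144.1]
```

View pics/b_top.png

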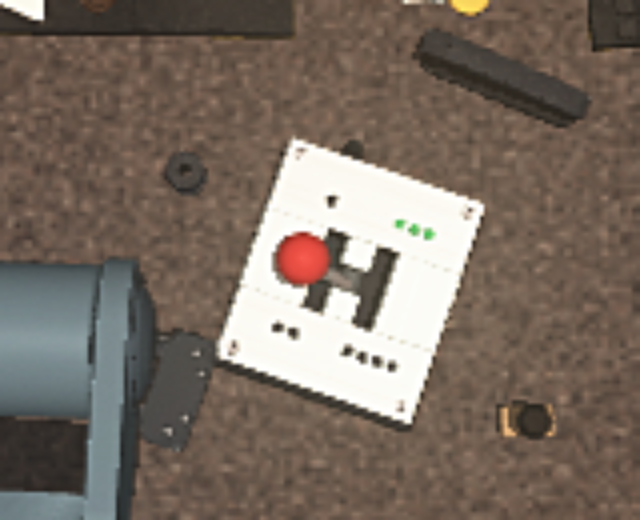

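Top view: knob at crop (302,260), with the stem lying along the cross slot. The scene view is occluded, so I solve from the top view alone.

```bash
python3 - <<'E'
from h import *
s=env.snapshot('top')
for x in([295,204],[295.3,204.5]):
    r=least_squares(lambda v:proj(s,knob(S,*v))-x,[-.3,0]);print(r.x.round(3),knob(S,*r.x).round(1))
g=[np.array(v)/4+[220,140] for v in([350,280],[295,144],[482,208],[410,420],[222,356])]
print([atz(s,v,85).round(1) for v in g])
E
```

```text
[-0.301 -0.012] [581.2 -37.4 144.4]
[-0.29  -0.021] [579.8 -38.3 144.8]
[array([569.3, -74.4,  85. ]), array([668.6, -32.8,  85. ]), array([ 623.5, -170. ,   85. ]), array([ 468.4, -119. ,   85. ]), array([512.5,  17.9,  85. ])]
```

```bash
python3 -m crank '{"gripper":[0,0,0,0,0,0,0,0,0,0],"delta_pos":[[0.022,-0.0228,0],[0.022,-0.0228,0],[0.022,-0.0228,0],[0.022,-0.0228,0],[0,0,-0.02],[0,0,-0.02],[0,0,-0.02],[0,0,-0.017],[0,0,0],[0,0,0]],"rot":[[0,0,0],[0,0,0],[0,0,0],[0,0,0],[0,0,0],[0,0,0],[0,0,0],[0,0,0],[0,0,0],[0,0,0]]}'
python3 -m crank '{"gripper":[0,0,0,0,0,0,0,0,0,0],"delta_pos":[[-0.0016,-0.0047,0],[-0.0016,-0.0047,0],[-0.0016,-0.0047,0],[-0.0016,-0.0047,0],[-0.0016,-0.0047,0],[-0.0016,-0.0047,0],[-0.0016,-0.0047,0],[-0.0016,-0.0047,0],[0,0,0],[0,0,0]],"rot":[[0,0,0],[0,0,0],[0,0,0],[0,0,0],[0,0,0],[0,0,0],[0,0,0],[0,0,0],[0,0,0],[0,0,0]]}'
python3 - <<'E'
from h import *
rep();lever('c')
E
```

```text
t: 7.18
eef_pos: [597.4, 12.5, 124.7]
tool_rot: [0.0, 0.987, -0.161, -0.001]
contact_force: [0.0, 0.8, 0.3]
grip_width: 0.8
grasp_force: 0.0
t: 8.02
eef_pos: [585.7, -24.6, 126.1]
tool_rot: [-0.0, 0.987, -0.161, 0.001]
contact_force: [1.0, 1.3, 1.9]
grip_width: 0.6
grasp_force: 1.0
t 8.0167 tcp [585.7 -24.6 126.1] sel [ -1.3  50.6 126.1] yaw -0.322 j [-0.24  0.18  1.79  0.    1.17  1.66] F [1.  1.3 1.9] w 0.6
scene [285. 188.] [281 182   9  13  99]
across,fore [-0.123 -0.04 ] res [0. 0.] knob [571.1 -56.8 149. ]
```

View pics/c_scene.png

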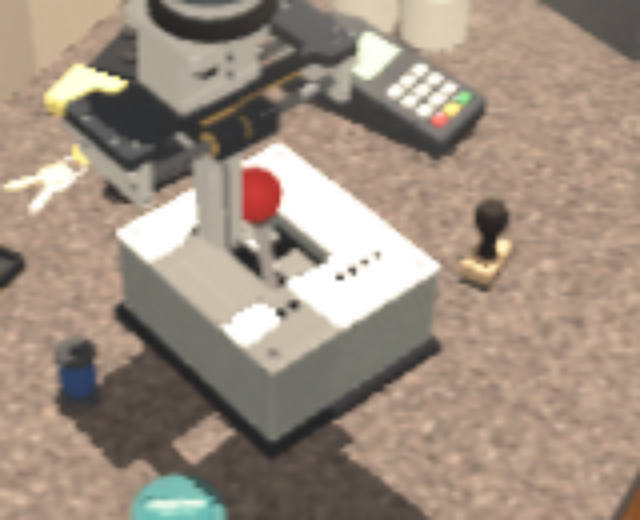

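The knob at (262,195) is being pushed right along the cross slot. Continue.

```bash
python3 -m crank '{"gripper":[0,0,0,0,0,0,0,0,0,0],"delta_pos":[[-0.0016,-0.0047,0],[-0.0016,-0.0047,0],[-0.0016,-0.0047,0],[-0.0016,-0.0047,0],[-0.0016,-0.0047,0],[-0.0016,-0.0047,0],[-0.0016,-0.0047,0],[-0.0016,-0.0047,0],[-0.0016,-0.0047,0],[0,0,0]],"rot":[[0,0,0],[0,0,0],[0,0,0],[0,0,0],[0,0,0],[0,0,0],[0,0,0],[0,0,0],[0,0,0],[0,0,0]]}'
python3 - <<'E'
from h import *
rep();lever()
E
```

```text
t: 8.95
eef_pos: [570.2, -67.9, 125.0]
tool_rot: [0.001, 0.987, -0.161, -0.0]
contact_force: [0.6, 0.4, 0.4]
grip_width: 0.4
grasp_force: 0.0
t 8.95 tcp [570.2 -67.9 125. ] sel [ -2.4   4.6 125. ] yaw -0.323 j [-0.32  0.16  1.82 -0.    1.17  1.58] F [0.6 0.4 0.4] w 0.4
scene [299. 181.] [295 175   9  13  92]
across,fore [ 0.276 -0.035] res [-0.  0.] knob [ 556.1 -104.   145.2]
```

```bash
python3 -m crank '{"gripper":[0,0,0,0,0,0,0,0,0,0],"delta_pos":[[-0.0006,-0.0019,0],[-0.0006,-0.0019,0],[-0.0006,-0.0019,0],[-0.0006,-0.0019,0],[0,0,0],[0,0,0],[0.006,0.019,0],[0.006,0.019,0],[0.003,0.01,0.02],[0,0,0.02]],"rot":[[0,0,0],[0,0,0],[0,0,0],[0,0,0],[0,0,0],[0,0,0],[0,0,0],[0,0,0],[0,0,0],[0,0,0]]}'
python3 -m crank '{"gripper":[0,0,0,0,0,0,0,0,0,0],"delta_pos":[[0,0,0.02],[0,0,0.02],[0,0.03,0],[-0.02,0.03,0],[-0.02,0.03,0],[-0.02,0.03,0],[-0.02,0,0],[0,0,0],[0,0,0],[0,0,0]],"rot":[[0,0,0],[0,0,0],[0,0,0],[0,0,0],[0,0,0],[0,0,0],[0,0,0],[0,0,0],[0,0,0],[0,0,0]]}'
python3 - <<'E'
from h import *
rep();lever('d')
s=env.snapshot('top');f=s['frame'].astype(int)
E
```

```text
t: 9.88
eef_pos: [582.9, -24.9, 165.0]
tool_rot: [0.0, 0.987, -0.159, -0.001]
contact_force: [0.2, -0.2, 1.0]
grip_width: 0.3
grasp_force: 0.0
t: 10.72
eef_pos: [504.5, 93.0, 206.1]
tool_rot: [0.0, 0.987, -0.161, 0.001]
contact_force: [-0.2, 0.4, 0.1]
grip_width: 0.6
grasp_force: 0.0
t 10.7167 tcp [504.5  93.  206.1] sel [-115.3  136.6  206.1] yaw -0.323 j [-0.04 -0.08  1.9  -0.    1.32  1.86] F [-0.2  0.4  0.1] w 0.6
top [318.5 212.5] [313 207  12  12 124]
scene [299.5 182. ] [294 177  12  11  83]
across,fore [ 0.269 -0.039] res [-0.03  0.91 -0.62 -0.82] knob [ 555.9 -103.   145.4]
```

View pics/d_top.png

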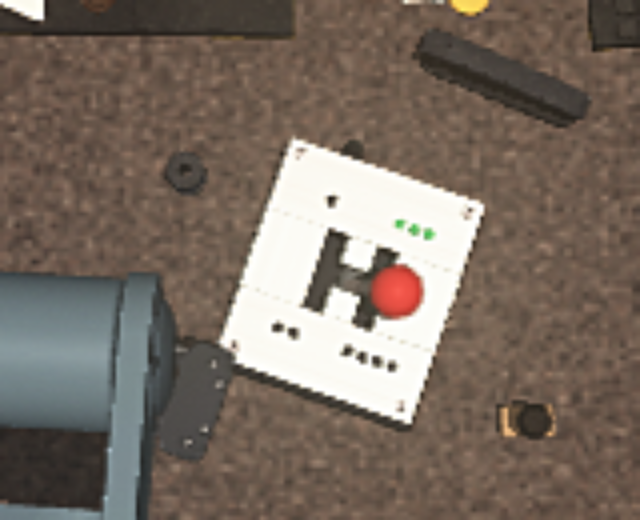

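The knob at crop (397,292) stands at the right end of the cross slot (a ≈ 0.27, f ≈ −0.03). Now go behind it and push forward.

```bash
python3 -m crank '{"gripper":[0,0,0,0,0,0,0,0,0,0],"delta_pos":[[-0.002,-0.0353,0],[-0.002,-0.0353,0],[-0.002,-0.0353,0],[-0.002,-0.0353,0],[-0.0025,-0.035,0],[0,0,-0.02],[0,0,-0.02],[0,0,-0.02],[0,0,-0.021],[0,0,0]],"rot":[[0,0,0],[0,0,0],[0,0,0],[0,0,0],[0,0,0],[0,0,0],[0,0,0],[0,0,0],[0,0,0],[0,0,0]]}'
python3 -m crank '{"gripper":[0,0,0,0,0,0,0,0,0,0],"delta_pos":[[0.0047,-0.0016,0],[0.0047,-0.0016,0],[0.0047,-0.0016,0],[0.0047,-0.0016,0],[0.0047,-0.0016,0],[0.0047,-0.0016,0],[0.0047,-0.0016,0],[0.0047,-0.0016,0],[0.0047,-0.0016,0],[0.0047,-0.0016,0]],"rot":[[0,0,0],[0,0,0],[0,0,0],[0,0,0],[0,0,0],[0,0,0],[0,0,0],[0,0,0],[0,0,0],[0,0,0]]}'
python3 - <<'E'
from h import *
rep();lever('e')
E
```

```text
t: 11.7
eef_pos: [490.3, -82.2, 120.2]
tool_rot: [-0.001, 0.987, -0.161, -0.004]
contact_force: [0.4, 0.0, -0.9]
grip_width: 0.7
grasp_force: 0.0
t: 12.53
eef_pos: [539.7, -98.4, 124.4]
tool_rot: [-0.0, 0.987, -0.16, -0.001]
contact_force: [-3.2, 1.2, 3.0]
grip_width: 0.6
grasp_force: 1.8
t 12.5333 tcp [539.7 -98.4 124.4] sel [-21.7 -33.9 124.4] yaw -0.322 j [-0.39  0.1   1.88 -0.    1.16  1.51] F [-3.2  1.2  3. ] w 0.6
scene [294. 179.] [291 173   7  13  74]
across,fore [0.229 0.076] res [-0.  0.] knob [ 571.1 -102.8  146.4]
```

View pics/e_scene.png

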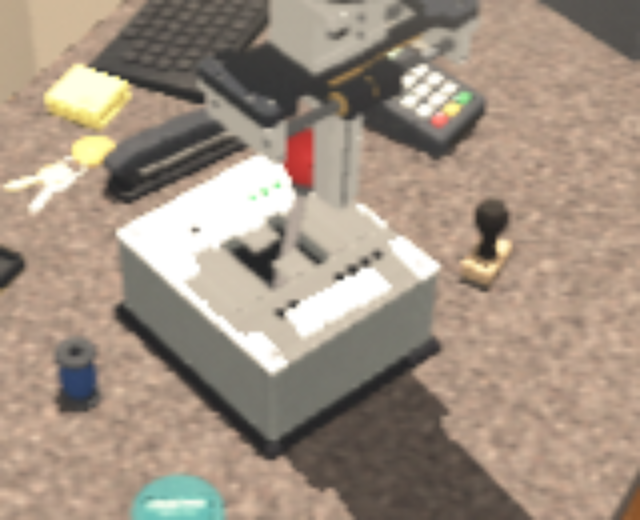

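The knob at (300,158) is moving forward, with low force. I continue to finger x ≈ +12.

```bash
python3 -m crank '{"gripper":[0,0,0,0,0,0,0,0,0,0],"delta_pos":[[0.0038,-0.0013,0],[0.0038,-0.0013,0],[0.0038,-0.0013,0],[0.0038,-0.0013,0],[0.0038,-0.0013,0],[0.0038,-0.0013,0],[0.0038,-0.0013,0],[0.0038,-0.0013,0],[0,0,0],[0,0,0]],"rot":[[0,0,0],[0,0,0],[0,0,0],[0,0,0],[0,0,0],[0,0,0],[0,0,0],[0,0,0],[0,0,0],[0,0,0]]}'
python3 - <<'E'
from h import *
rep();lever()
E
```

```text
t: 13.47
eef_pos: [570.6, -109.1, 124.1]
tool_rot: [0.0, 0.987, -0.16, 0.0]
contact_force: [-2.1, 0.2, -1.3]
grip_width: 0.4
grasp_force: 0.7
t 13.4667 tcp [ 570.6 -109.1  124.1] sel [ 10.9 -34.4 124.1] yaw -0.322 j [-0.38  0.17  1.8  -0.    1.17  1.51] F [-2.1  0.2 -1.3] w 0.4
scene [285.5 175. ] [282 169   8  13  76]
across,fore [0.234 0.36 ] res [-0.  0.] knob [ 604.3 -112.7  138.8]
```

```bash
python3 -m crank '{"gripper":[0,0,0,0,0,0,0,0,0,0],"delta_pos":[[0.001,-0.0003,0],[0.001,-0.0003,0],[0.001,-0.0003,0],[0.001,-0.0003,0],[0.001,-0.0003,0],[0,0,0],[0,0,0],[0,0,0],[0,0,0],[0,0,0]],"rot":[[0,0,0],[0,0,0],[0,0,0],[0,0,0],[0,0,0],[0,0,0],[0,0,0],[0,0,0],[0,0,0],[0,0,0]]}'
```

```text
t: 14.4
eef_pos: [575.3, -110.3, 124.5]
tool_rot: [-0.0, 0.987, -0.16, 0.0]
contact_force: [-2.7, 0.4, -1.7]
grip_width: 0.6
grasp_force: 1.4
```

```bash
python3 -m crank '{"gripper":[0,0,0,0,0,0,0,0,0,0],"delta_pos":[[0.0007,-0.0002,0],[0.0007,-0.0002,0],[0.0007,-0.0002,0],[0,0,0],[0,0,0],[0,0,0],[0,0,0],[0,0,0],[0,0,0],[0,0,0]],"rot":[[0,0,0],[0,0,0],[0,0,0],[0,0,0],[0,0,0],[0,0,0],[0,0,0],[0,0,0],[0,0,0],[0,0,0]]}'
python3 -m crank '{"gripper":[0,0,0,0,0,0,0,0,0,0],"delta_pos":[[-0.015,0.005,0],[-0.015,0.005,0],[-0.015,0.005,0.015],[0,0,0.02],[0,0,0.02],[0,0,0.02],[-0.02,0.03,0],[-0.02,0.03,0],[0,0.035,0],[0,0.035,0]],"rot":[[0,0,0],[0,0,0],[0,0,0],[0,0,0],[0,0,0],[0,0,0],[0,0,0],[0,0,0],[0,0,0],[0,0,0]]}'
python3 -m crank '{"gripper":[0,0,0,0,0,0,0,0,0,0],"delta_pos":[[0,0.03,0],[0,0.03,0],[0,0,0],[0,0,0],[0,0,0],[0,0,0],[0,0,0],[0,0,0],[0,0,0],[0,0,0]],"rot":[[0,0,0],[0,0,0],[0,0,0],[0,0,0],[0,0,0],[0,0,0],[0,0,0],[0,0,0],[0,0,0],[0,0,0]]}'
python3 - <<'E'
from h import *
rep();lever('f')
E
```

```text
t: 15.23
eef_pos: [577.4, -110.9, 124.5]
tool_rot: [-0.0, 0.987, -0.16, 0.0]
contact_force: [-1.9, 1.7, -1.9]
grip_width: 0.5
grasp_force: 1.5
t: 16.07
eef_pos: [493.5, 34.6, 201.4]
tool_rot: [0.0, 0.987, -0.161, 0.003]
contact_force: [0.7, 0.0, -0.4]
grip_width: 0.4
grasp_force: 0.0
t: 16.9
eef_pos: [492.5, 93.5, 199.4]
tool_rot: [0.0, 0.987, -0.161, 0.0]
contact_force: [-0.9, -0.5, 0.2]
grip_width: 0.8
grasp_force: 0.0
t 16.9 tcp [492.5  93.5 199.4] sel [-126.9  133.4  199.4] yaw -0.323 j [-0.04 -0.1   1.94 -0.    1.31  1.86] F [-0.9 -0.5  0.2] w 0.8
top [323.5 197. ] [318 191  12  13 123]
across,fore [0.275 0.359] res [0. 0.] knob [ 602.7 -117.   137.6]
```

View pics/f_top.png

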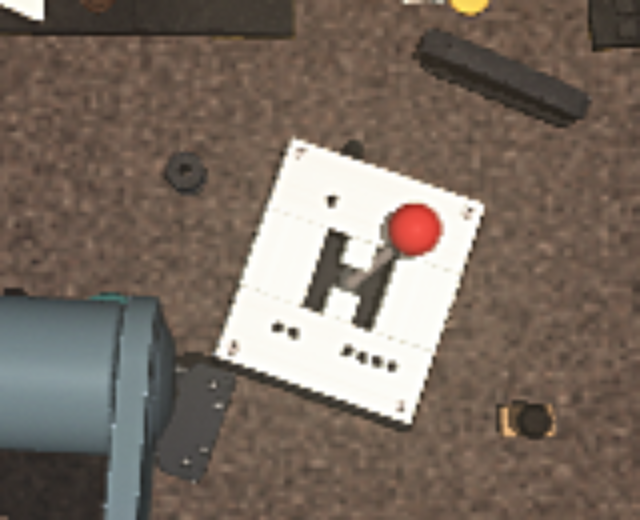

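The knob at crop (414,230) is at the far right, covering the three green dots (f ≈ 0.36, a ≈ 0.275). The hand is clear.

```bash
python3 -c "
from plant import env
print(env.hand_in())"
```

```text
the job is handed in; nothing more can be done
None
```

The lever stands fully forward in the third slot (measured lever_fore ≈ 0.36, lever_across ≈ 0.275), the hand is clear, and the job is handed in; no verdict came back.

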